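Set a dowel in a frame rail with the dowel press

TASK

The wooden rail has a dowel started in it: lay the rail flat on the bed of the dowel press, dowel end first, and slide it between the guides until its end is home against the fence, so that the dowel is under the plunger. Then press the plunger's knob straight down until it comes up against its stop, keep it there for about a second without leaning on it hard, and let it come all the way up again. Leave the rail seated in the press and the other things on the bench as they are.

Things in the scene. Friction and masses are not known exactly. Their poses are not given: they have to be found in the camera images.
- press: Grey dowel press, fixed. Origin: under the plunger's axis at bench level; z up; x runs from the open mouth to the column at the back: rails slide in along +x. Flat bed 12 mm high, x = -160 to +90 mm, 120 mm wide. Head: x = -22 to +79 mm, y +-25 mm, 100 to 165 mm above the bench; column behind the fence.
- fence (a point): Middle of the fence face that the rail's end meets, at press x = +27 mm, 22 mm above the bench (fence top at 32 mm). Axes as the press. In front of it two guide strips, 8 mm high above the bed and 44 mm apart, from press x = -30 to +27 mm, with flared lead-ins out to x = -53 mm.
- plunger (a joint): Plunger travel, m: 0 = up, grows downwards. Steel ram, 22 mm foot 71 mm above the bench when up. Sprung: 3.5 N to start, 200 N/m more (9 N at 28 mm); from 7 mm on the dowel adds 4 N. A stop inside the head, unseen and set anew each time, is met after 12 to 28 mm: it can only be felt, hard at once. Never push with over 30 N. Rises when released.
- knob_top (a point): Centre of the flat top of the plunger's round wooden knob (48 mm across, flat part 42 mm), 235 mm above the bench when up; moves with the plunger.
- rail_center (a point): Centre of the rail, a pale wooden bar 150 x 40 x 26 mm, about 90 g, lying flat, with one dowel standing on its top. Its x axis runs along the length towards the dowel end, z up. The dowel stands at x = +48 mm (27 mm from that end). Seated in the press, this point is at x = -48 mm, y = 0, 25 mm above the bench in the press's frame, x axes alike.
- dowel_top (a point): Centre of the top of the dowel, 10 mm thick, which at the start stands 26 mm above the rail's top.
- dowel (a joint): How far the dowel has been driven into the rail from its start, m (0 at the start, at most 0.022). Held by tight fit; it is to be driven with the press, not by hand.
- offcut: Plain wooden rail without any dowel, 120 x 32 x 22 mm, lying near the middle; leave alone. Origin: centre of the underside.
- gouge: Carving gouge, 200 mm long, dark wooden handle, lying; leave alone. Origin: on the bench under the joint of handle and blade.
- mallet: Turned wooden mallet standing on its head, 240 mm tall, 88 mm across; leave alone. Origin: centre of the underside.
- glue: White bottle, 60 mm across, 160 mm tall; leave alone. Origin: centre of the underside.
- tin: Open steel cup, 76 mm across, 100 mm tall; leave alone. Origin: centre of the underside.
- chisel: Chisel, 230 mm long, pale wooden handle, lying; leave alone. Origin: on the bench under the joint of handle and blade.
Not all that is in view belongs to the job. What is shaped like the part that bears rail_center but blue or turquoise is not meant.

How it is judged:
On the way, in this order (a step that is already met when the one before it is completed fails the run):
1. the rail lies on the bed, home against the fence, the dowel not driven yet (x of rail_center in the frame of press between -0.051 and -0.045 m and y of rail_center in the frame of press between -0.004 and 0.004 m and z of rail_center in the frame of press below 0.028 m and angle between the x axis of rail_center and the x axis of press, either way round below 0.08 rad and angle between rail_center's own z axis and vertical below 0.08 rad and value of joint dowel below 0.003 m), for 0.2 s.
2. the plunger is held against its stop (at least 2 N on the stop) with the rail seated (x of rail_center in the frame of press between -0.051 and -0.045 m and y of rail_center in the frame of press between -0.004 and 0.004 m and z of rail_center in the frame of press below 0.028 m and angle between the x axis of rail_center and the x axis of press, either way round below 0.08 rad and angle between rail_center's own z axis and vertical below 0.08 rad and contact force between plunger and press above 2 N), for 0.5 s.
At the end, for the whole second after the job is handed in: The rail lies flat in the press within 3 mm of home against the fence, within 4 mm of the middle and 0.08 rad of straight; the dowel is driven at least 3 mm; the plunger is up again (within 3 mm); the rail is at rest (x of rail_center in the frame of press between -0.051 and -0.045 m and y of rail_center in the frame of press between -0.004 and 0.004 m and z of rail_center in the frame of press below 0.028 m and angle between the x axis of rail_center and the x axis of press, either way round below 0.08 rad and angle between rail_center's own z axis and vertical below 0.08 rad and value of joint plunger below 0.003 m and value of joint dowel above 0.003 m and linear speed of rail below 0.02 m/s); the robot touches nothing.
It fails at once if the plunger is pushed with more than 30 N (contact force between any of the fingers, the arm and plunger above 30 N).
It fails at once if the dowel is pushed in with the gripper instead of the press (contact force between any of the fingers, the arm and dowel above 3.5 N).
It fails at once if another thing on the bench is moved by more than 30 mm (distance of any of offcut, gouge, mallet, glue, tin, chisel from where it was at the start of the episode above 0.03 m).
It also fails if it takes over 72 s, if anything falls off the work surface, if the arm or the gripper's body presses on something with over 40 N, if the wrist force passes 120 N, or if a joint passes its speed limit or range.

ROBOT

A 6-joint arm with a two-finger parallel gripper is mounted at the origin on the work surface. World frame = base frame: x ahead of the robot, y to its left, z up, the work surface at z = 0. Lengths are in m, angles in rad, forces in N, time in s.
With the tool pointing down it reaches from about 0.275 to 1 m from the base axis. Payload 8.4 kg.
Tool frame: the origin (TCP) lies on the centre line of the jaws, within the pads' length; the fingertips stand 17 mm ahead of it and the grasp point (between the pads) lies 2 mm behind it (bot.tcp_to_tips is the z of the fingertips in the tool frame, in m); z points along the fingers, y is the line along which they close (so a half turn about z gives the same grasp; the last joint's range is limited). The gripper opens to 85 mm and grips with 20 to 120 N. Pads are 22 mm wide; open, the fingers measure 114 mm over their backs; the gripper's body (76 mm by 85 mm) begins 54 mm behind the grasp point. The pads swing forward as they close: fully open they stand 13 mm farther back than shut.
Start: joints at [1.274, 0.353, 1.633, -0, 1.155, -0.002], TCP at [0.182, 0.598, 0.248] pointing down, gripper open.
Joint ranges: [-2.63, 2.63], [-0.92, 2.1], [0.06, 2.66], [-1.3, 4.44], [0, 2.69], [-3.02, 3.02]. Speed limits (rad/s): [2.22, 2.22, 2.79, 3.14, 3.14, 3.14].

INTERFACE

Orientations are given as a unit quaternion [x, y, z, w].
In Python, from workcell import bot, hand, kinematics, get_obs, vision, hand_in gives the robot as it stands. The module is installed in compiled form; this text tells all that it offers. Calls block until the motion is done:
- bot.reach(position, orientation): joint-space move of the TCP to a pose.
- bot.servo_line(position, ori=None, velocity=0.15): straight line of the TCP; ori=None keeps the orientation; velocity is the mean speed in m/s.
- bot.goto_joints(angles): joint-space move.
- hand.move_gripper(opening, strength=None): finger opening in m; strength is the grip in N (None keeps the last); returns when the fingers have stopped.
- bot.dwell(seconds).
- kinematics.solve_ik(position, orientation): joint angles nearest the present ones, or None.
- get_obs(): the state.
- vision.read_camera(name): name is "scene" or "top" or "wrist"; returns a dict with "frame" (420x560x3 uint8, red, green, blue), "intrinsics" (3x3 intrinsics, pixels), "view" (4x4, takes a point from world to camera coordinates). Camera axes: x right, y down, z forward; pixel columns grow to the right and rows downward; lengths in m; the calibration is good to about 2 mm. A picture is of the moment at which its call begins. There is no depth.
A pose or a line that the arm cannot do raises bot.IKError and nothing moves.
- hand_in(): hands the job in; it is judged then, once.
The state is a dict: "time_s": time; "joint_pos": joint angles; "joint_vel": joint speeds; "joint_efforts": joint torques, N m; "position": TCP position; "orientation": TCP orientation; "wrist_force": force on the tool from outside, world axes, zero at the start; "ft_torque": the same for the moment, N m; "gripper_width": finger opening in m; "grip_force": force on a finger pad.
Only numpy, scipy, OpenCV 4.12 (cv2) and the standard library are available. Lean on these libraries where they do the work, as an engineer would, in place of code of your own. Each camera call takes 0.05 s, during which the arm holds its last target. There are 200 camera calls.

## Working session

There is one attempt and no reset: what is moved stays moved. The work goes in short steps, each a Python script; the robot and the scene stay as the last script left them, time stands still between calls to the robot, and variables do not carry over. Pictures are saved under pics/ and viewed, at most 10 in all, crops included, and the job is handed in when it is done.

```bash
mkdir -p pics
python3 - <<'E'
from workcell import bot, vision, get_obs
import cv2, numpy as np, pickle
d={}
for n in ("scene","top"):
    c=vision.read_camera(n); d[n]=c
    cv2.imwrite(f"pics/{n}0.png",c["frame"][:,:,::-1])
    print(n,np.round(c["intrinsics"],1).tolist(),np.round(c["view"],3).tolist())
pickle.dump(d,open("c0.pkl","wb"))
print(get_obs())
E
```

```text
scene [[480.6, 0.0, 285.7], [0.0, 480.6, 209.7], [0.0, 0.0, 1.0]] [[-0.608, 0.794, 0.015, 0.33], [0.466, 0.372, -0.803, -0.121], [-0.643, -0.481, -0.596, 1.826], [0.0, 0.0, 0.0, 1.0]]
top [[530.6, 0.0, 282.3], [0.0, 530.6, 200.2], [0.0, 0.0, 1.0]] [[0.013, -1.0, -0.016, -0.014], [-0.998, -0.012, -0.069, 0.522], [0.069, 0.016, -0.997, 1.477], [0.0, 0.0, 0.0, 1.0]]
{'time_s': 0.1, 'joint_pos': array([ 1.27361911e+00,  3.53550544e-01,  1.63406808e+00,  3.78094983e-05,
        1.15518132e+00, -2.41411535e-03]), 'joint_vel': array([-0.00030643, -0.00182513, -0.0031623 , -0.00019749, -0.00030583,
       -0.00204821]), 'joint_efforts': array([ 2.04531029e-04, -6.06359124e+01, -3.42816854e+01, -1.15933562e-04,
        3.91873618e-03, -2.68149944e-05]), 'position': array([0.1814502 , 0.59765911, 0.24765088]), 'orientation': array([ 1.46856112e-01,  9.89157681e-01, -5.94308660e-04, -1.07183327e-04]), 'wrist_force': array([ 0.13204734,  0.12681082, -0.31845018]), 'ft_torque': array([ 0.02851463, -0.03474437,  0.05282948]), 'grip_force': 0.0, 'gripper_width': 0.08531332063358837}
```

View pics/scene0.png

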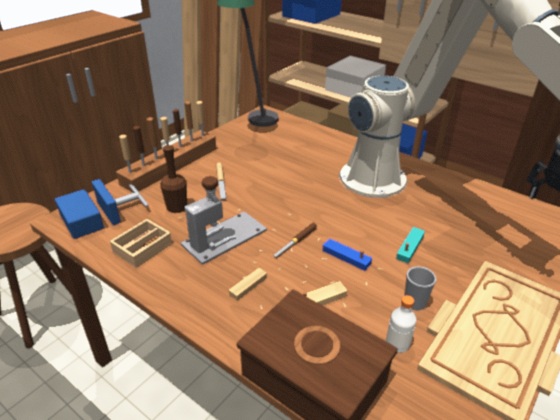

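View pics/top0.png

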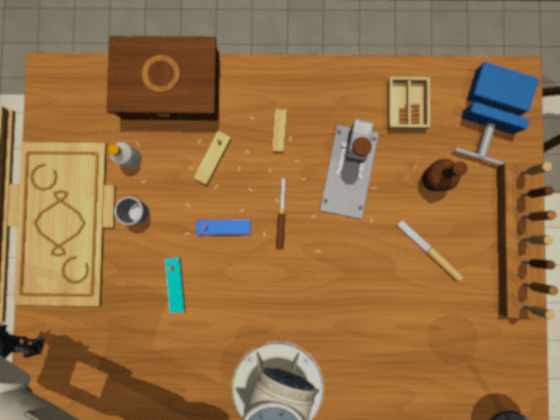

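The top view shows the rail at about (212,158) with its dowel near (220,142), at the upper end. The offcut is at (280,130). The press bed is around (350,170), with its mouth towards the robot and the knob at (362,147).

```bash
cat > h.py <<'E'
import numpy as np, cv2
from workcell import bot, hand, kinematics, get_obs, vision, hand_in
from scipy.spatial.transform import Rotation as R
def ray(c,uv,z):
    "pixels -> world points on plane at height z"
    K,V=c["intrinsics"],c["view"]; uv=np.atleast_2d(np.float64(uv))
    d=np.c_[uv,np.ones(len(uv))]@np.linalg.inv(K).T@V[:3,:3]
    o=-V[:3,:3].T@V[:3,3]
    return o+d*((z-o[2])/d[:,2])[:,None]
def proj(c,p):
    q=np.atleast_2d(p)@c["view"][:3,:3].T+c["view"][:3,3]; q=q@c["intrinsics"].T
    return q[:,:2]/q[:,2:]
def down(yaw):
    "tool pointing down, closing line (tool y) at world angle yaw"
    y=np.array([np.cos(yaw),np.sin(yaw),0]); z=np.array([0,0,-1.])
    return R.from_matrix(np.c_[np.cross(y,z),y,z]).as_quat()
def blob(mask,near):
    cs=cv2.findContours(mask,cv2.RETR_EXTERNAL,cv2.CHAIN_APPROX_NONE)[0]
    cs=[c for c in cs if cv2.contourArea(c)>80]
    return min(cs,key=lambda c:np.linalg.norm(c[:,0].mean(0)-near))
E
python3 - <<'E'
import pickle; from h import *
c=pickle.load(open("c0.pkl","rb"))["top"]; im=c["frame"]
hsv=cv2.cvtColor(im,cv2.COLOR_RGB2HSV)
for p in [(205,170),(280,130),(335,190),(345,205),(245,150),(330,150)]: print(p,hsv[p[1],p[0]])
m=((hsv[...,2]>150)&(hsv[...,1]>60)&(hsv[...,1]<150)).astype(np.uint8)*255
g=((hsv[...,1]<60)&(hsv[...,2]>60)).astype(np.uint8)*255
for nm,mm,near,z in (("rail",m,(212,158),.026),("offcut",m,(280,130),.022),("bed",g,(350,170),.012)):
    b=blob(mm,np.array(near)); w=ray(c,b[:,0],z)[:,:2]
    r=cv2.minAreaRect((w*1000).astype(np.float32)); print(nm,cv2.contourArea(b),r,np.round(cv2.boxPoints(r)).tolist())
cv2.imwrite("pics/m.png",cv2.resize(np.hstack([m[90:230,190:390],g[90:230,190:390]]),None,fx=2,fy=2))
E
```

```text
(205, 170) [ 23 107 202]
(280, 130) [ 22 114 202]
(335, 190) [ 19  12 170]
(345, 205) [ 10  13 173]
(245, 150) [ 17 149 173]
(330, 150) [ 15 160 156]
rail 746.0 ((641.9591064453125, 194.50387573242188), (43.259727478027344, 153.16636657714844), 63.98787307739258) [[564.0, 209.0], [701.0, 141.0], [720.0, 180.0], [583.0, 248.0]]
offcut 482.0 ((723.5687866210938, 4.355243682861328), (35.94200134277344, 121.58027648925781), 86.47926330566406) [[662.0, -10.0], [783.0, -17.0], [785.0, 19.0], [664.0, 26.0]]
bed 3721.0 ((619.8486328125, -197.26385498046875), (119.14920806884766, 275.1792297363281), 79.2032470703125) [[474.0, -230.0], [744.0, -282.0], [766.0, -165.0], [496.0, -113.0]]
```

View pics/m.png

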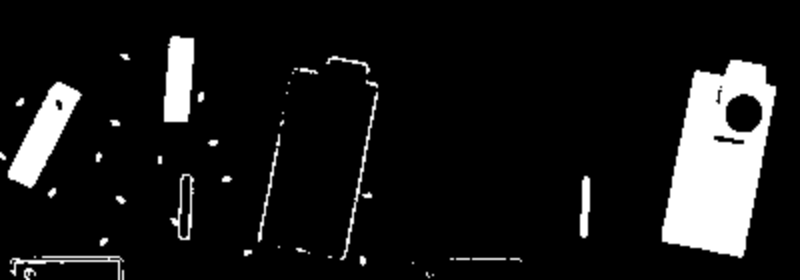

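The masks show the rail and bed cleanly. The rail is at about (0.642, 0.195) with yaw -26°, and the press is at about (0.642, -0.202) with yaw -11°. Next I'll take a closer look at both with the wrist camera.

Run:
```python
from h import *; import pickle
d={}
bot.reach([0.60,-0.0,0.30],down(np.radians(79)))
py=np.radians(-10.9); e=np.array([np.cos(py),np.sin(py)])
p=np.array([.642,-.202])-.13*e
bot.reach([*p,.30],down(py+np.pi/2)); d["press"]=vision.read_camera("wrist")
ry=np.radians(-26); e=np.array([np.cos(ry),np.sin(ry)])
p=np.array([.642,.1945])-.04*e
bot.reach([*p,.22],down(ry+np.pi/2)); d["rail"]=vision.read_camera("wrist")
o=get_obs(); print(o["time_s"],o["joint_pos"],o["wrist_force"])
for k,c in d.items(): print(k,np.round(-c["view"][:3,:3].T@c["view"][:3,3],3), np.round(c["view"][2,:3],2))
pickle.dump(d,open("c1.pkl","wb"))
cv2.imwrite("pics/w1.png",cv2.resize(np.hstack([d["press"]["frame"],d["rail"]["frame"]])[:,:,::-1],(800,300),interpolation=cv2.INTER_AREA))
```

```text
5.1083 [ 3.32874643e-01  4.05005692e-01  1.62161411e+00 -3.19711781e-04
  1.11460765e+00 -7.83286969e-01] [ 0.59472822 -1.28740538 -0.3468692 ]
press [ 0.446 -0.164  0.426] [ 0.27 -0.05 -0.96]
rail [0.543 0.242 0.346] [ 0.25 -0.12 -0.96]
```

View pics/w1.png

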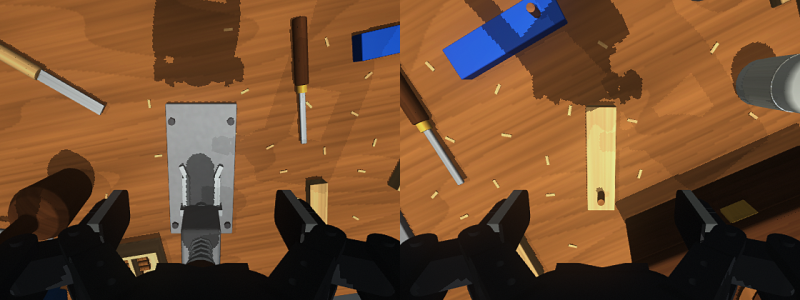

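The left wrist picture shows the bed front edge at about (234..330,144) in full-resolution pixels, the guides at about (258,240) and (308,240), and the mouth towards the robot. The right one shows the rail at about x 262–302, y 150–293, with the dowel at (281,277). Now I'll fit the edges.

```bash
cat >> h.py <<'E'
def press_fit(c,rows=(165,310)):
    hsv=cv2.cvtColor(c["frame"],cv2.COLOR_RGB2HSV)
    m=((hsv[...,1]<70)&(hsv[...,2]>50)).astype(np.uint8)
    n,l,s,_=cv2.connectedComponentsWithStats(m); k=l[200,260]
    m=l==k; L=[];Rr=[]
    for r in range(*rows):
        x=np.flatnonzero(m[r,200:380])+200
        L.append((x[0]-.5,r)); Rr.append((x[-1]+.5,r))
    cols=range(int(L[0][0])+8,int(Rr[0][0])-8)
    F=[(x,np.flatnonzero(m[:,x])[0]-.5) for x in cols]
    fit=[cv2.fitLine(ray(c,q,.012)[:,:2].astype(np.float32),cv2.DIST_HUBER,0,1e-4,1e-4).ravel() for q in (L,Rr,F)]
    ang=[np.degrees(np.arctan(f[1]/f[0])) for f in fit[:2]]; fa=np.degrees(np.arctan2(fit[2][1],fit[2][0]))
    y=np.radians(np.mean(ang)); e=np.array([np.cos(y),np.sin(y)]); n=np.array([-e[1],e[0]])
    lat=[n@f[2:] for f in fit[:2]]; fr=e@fit[2][2:]
    org=e*(fr+.16)+n*np.mean(lat)
    return org,y,(ang,fa,np.ptp(lat))
def rail_fit(c,near,z):
    hsv=cv2.cvtColor(c["frame"],cv2.COLOR_RGB2HSV)
    m=((hsv[...,2]>110)&(hsv[...,1]>40)&(hsv[...,1]<135)&(hsv[...,0]>17)).astype(np.uint8)
    m=cv2.morphologyEx(m,cv2.MORPH_CLOSE,np.ones((9,9)))
    b=blob(m,np.array(near)); w=ray(c,b[:,0],z)[:,:2]
    return cv2.minAreaRect((w*1000).astype(np.float32))
E
python3 - <<'E'
from h import *; import pickle
d=pickle.load(open("c1.pkl","rb"))
print(press_fit(d["press"])); c=d["rail"]
hsv=cv2.cvtColor(c["frame"],cv2.COLOR_RGB2HSV)
print(hsv[180,280],hsv[240,280],hsv[240,330])
r=rail_fit(c,(282,220),.026); print(r,np.round(cv2.boxPoints(r)).tolist())
E
```

```text
(array([ 0.64124316, -0.20342854], dtype=float32), np.float32(-0.19025931), ([np.float32(-10.9287), np.float32(-10.87341)], np.float32(79.07893), np.float32(0.118871786)))
[ 25 108 230] [ 24 108 230] [ 14 177 173]
((640.3511962890625, 192.49172973632812), (38.97056198120117, 147.7393798828125), 63.841007232666016) [[565.0, 208.0], [698.0, 142.0], [715.0, 177.0], [583.0, 243.0]]
```

```bash
cat >> h.py <<'E'
PO=np.array([0.6412,-0.2034]); PY=-0.1903
PE=np.array([np.cos(PY),np.sin(PY)]); PN=np.array([-PE[1],PE[0]])
def pp(x,y,z): return [*(PO+PE*x+PN*y),z]
def pinv(p): d=np.array(p[:2])-PO; return np.round([d@PE,d@PN,p[2]],4)
PQ=down(PY+np.pi/2)
E
python3 - <<'E'
from h import *; import pickle
ry=np.radians(-26.16); e=np.array([np.cos(ry),np.sin(ry)])
g=np.array([.6404,.1925])-.045*e; q=down(ry+np.pi/2)
bot.reach([*g,.10],q); bot.servo_line([*g,.019],velocity=.1)
hand.move_gripper(.03,40); o=get_obs(); print(o["gripper_width"],o["grip_force"],o["wrist_force"])
bot.servo_line([*g,.16],velocity=.2)
bot.reach(pp(-.19,0,.16),PQ)
o=get_obs(); print(o["time_s"],o["gripper_width"],o["grip_force"],o["wrist_force"],o["joint_pos"],pinv(o["position"]))
d={n:vision.read_camera(n) for n in("wrist","scene","top")}; pickle.dump(d,open("c2.pkl","wb"))
cv2.imwrite("pics/w2.png",np.hstack([d["wrist"]["frame"][:,100:460],d["top"]["frame"][:,200:450]])[:,:,::-1])
E
```

```text
0.03909342966027112 41.49802565574646 [-1.85963677 -0.14355768  5.03819038]
9.475 0.03906439831682187 40.67078411579132 [-0.70896348  0.01248818 -0.76633771] [-3.55089306e-01  2.49035834e-01  2.00947955e+00  2.27802766e-04
  8.82955040e-01 -1.73586359e+00] [-0.1895  0.0004  0.1599]
```

View pics/w2.png

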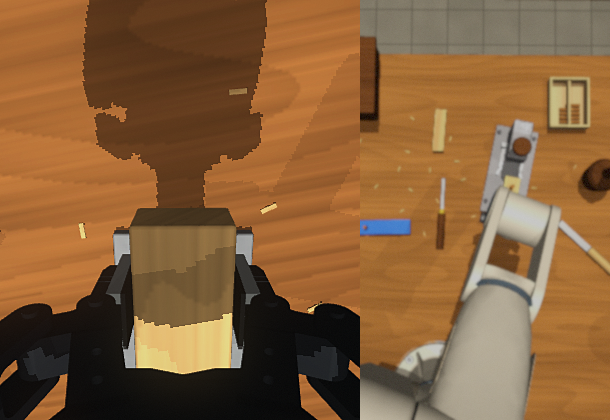

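The rail is held square between the pads (wrist view, x 130–235) and in front of the press mouth. I'll lower it onto the bed and slide it in by feel.

Run:
```python
from h import *
bot.servo_line(pp(-.184,0,.06),velocity=.12)
bot.servo_line(pp(-.184,0,.036),velocity=.05); bot.dwell(.1)
f0=get_obs()["wrist_force"]; z=.036
while z>.029:
    z-=.0005; bot.servo_line(pp(-.184,0,z),velocity=.03)
    f=get_obs()["wrist_force"]-f0
    if f[2]>2: break
print("down",z,f); z+=.0004
log=[]; x=-.184
while x<-.084:
    x+=.002 if x<-.105 else .001
    bot.servo_line(pp(x,0,z),velocity=.03)
    f=get_obs()["wrist_force"]-f0; fx,fy=f[:2]@PE,f[:2]@PN; log.append((round(x,4),round(float(fx),1),round(float(fy),1),round(float(f[2]),1)))
    if abs(fx)>6 or abs(fy)>8: break
o=get_obs(); print(log[::3],log[-3:]); print(o["time_s"],pinv(o["position"]),o["gripper_width"])
```

```text
down 0.030999999999999993 [-2.8120114   1.05880132  9.22671011]
[(-0.182, -1.4, -0.5, 4.3), (-0.176, -3.7, 0.1, 8.9), (-0.17, -4.0, -0.6, 8.6), (-0.164, -3.3, -0.3, 8.9), (-0.158, -4.2, 0.1, 8.8), (-0.152, -3.9, -0.4, 8.4), (-0.146, -3.2, 0.0, 8.5), (-0.14, -3.5, 0.3, 8.1), (-0.134, -3.2, 0.3, 8.3), (-0.128, -3.8, -0.0, 8.3), (-0.122, -3.4, 0.3, 9.1), (-0.116, -3.7, 0.5, 8.9), (-0.11, -3.2, 0.0, 8.2), (-0.104, -3.7, 0.1, 8.3), (-0.101, -4.6, -0.8, 9.3), (-0.098, -3.9, -0.1, 8.7), (-0.095, -4.7, 0.6, 9.8), (-0.092, -6.3, -0.3, 10.4)] [(-0.094, -5.0, 0.0, 9.9), (-0.093, -4.9, -0.5, 9.2), (-0.092, -6.3, -0.3, 10.4)]
26.8417 [-0.0931  0.0001  0.0315] 0.03955442638505037
```

Run:
```python
from h import *; import pickle
x=-.092
for i in range(6):
    x+=.0008; bot.servo_line(pp(x,0,.0316),velocity=.03)
    o=get_obs(); fx=o["wrist_force"][:2]@PE; print(round(x,4),round(float(fx),1),pinv(o["position"]))
    if fx<-13: break
hand.move_gripper(.06); o=get_obs(); print(o["wrist_force"])
bot.servo_line(pp(-.10,0,.16),velocity=.2)
c=vision.read_camera("wrist"); t=vision.read_camera("scene"); pickle.dump((c,t),open("c3.pkl","wb"))
print(get_obs()["time_s"])
r=rail_fit(c,(280,200),.038); print(r,[pinv([*b/1000,0])[:2].tolist() for b in cv2.boxPoints(r)],np.degrees(PY))
cv2.imwrite("pics/w3.png",np.hstack([c["frame"][:,140:420],cv2.resize(t["frame"][150:290,160:320],(480,420))])[:,:,::-1])
```

```text
-0.0912 -9.2 [-0.0931  0.      0.0315]
-0.0904 -11.7 [-0.0931  0.0001  0.0315]
-0.0896 -13.9 [-0.0931  0.0001  0.0315]
[0.04681008 0.00120475 0.08674558]
28.8167
((592.0078735351562, -194.17347717285156), (39.507049560546875, 144.2507781982422), 79.2259750366211) [[-0.1221, -0.0202], [0.0221, -0.0198], [0.022, 0.0197], [-0.1222, 0.0193]] -10.903386841339566
```

View pics/w3.png

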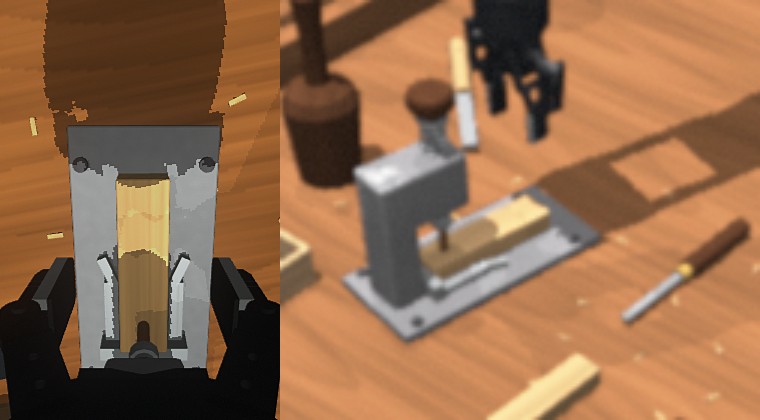

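The rail is seated: its rear end is at press x = -0.122, it is centred and straight, and the position stopped dead at -0.0931 as the force rose. Next I'll press the knob by feel.

Run:
```python
from h import *
bot.servo_line(pp(-.11,0,.31),velocity=.25); hand.move_gripper(0,40)
bot.reach(pp(0,0,.31),PQ); bot.servo_line(pp(0,0,.262),velocity=.08); bot.dwell(.15)
f0=get_obs()["wrist_force"][2]; z=.262; zc=None; log=[]; hit=0
while z>.205:
    z-=.0007; bot.servo_line(pp(0,0,z),velocity=.02)
    o=get_obs(); F=o["wrist_force"][2]-f0; za=o["position"][2]
    if zc is None:
        if F>2: zc=za; print("contact",zc,o["time_s"])
        else: continue
    s=zc-za; model=3.5+200*s+(4 if s>.0065 else 0); log.append((round(s*1000,1),round(float(F),1)))
    if F>22: print("limit"); break
    if s>.010 and F>model+6:
        hit+=1
        if hit>=2 or F>model+8: break
print(log[::4],log[-6:]); print("cmd",z,za,get_obs()["time_s"])
for i in range(3):
    bot.dwell(.4); o=get_obs(); print(o["wrist_force"][2]-f0,o["position"][2])
```

```text
contact 0.2518236189483874 35.3333
[(np.float64(0.0), 2.8), (np.float64(3.2), 2.7), (np.float64(5.9), 3.2), (np.float64(8.2), 6.5), (np.float64(10.9), 7.5), (np.float64(12.2), 17.0)] [(np.float64(10.9), 7.5), (np.float64(11.6), 8.1), (np.float64(12.2), 8.4), (np.float64(12.2), 13.1), (np.float64(12.2), 17.0), (np.float64(12.3), 21.9)]
cmd 0.23680000000000026 0.23955783502441141 40.5833
21.588472668793123 0.23958584101152677
22.465478375810147 0.23955698774555784
21.414632232023337 0.23956615223354666
```

The stop was felt at 12.2 mm of travel: the position froze while the force rose. I held it there for 1.2 s at about 22 N. Now I'll let the plunger up and check.

Run:
```python
from h import *
bot.servo_line(pp(0,0,.262),velocity=.03); bot.servo_line(pp(0,0,.32),velocity=.15)
bot.reach(pp(-.12,0,.32),PQ)
c=vision.read_camera("wrist"); t=vision.read_camera("scene")
print(get_obs()["time_s"],get_obs()["wrist_force"])
r=rail_fit(c,(280,215),.038); print(r,[pinv([*b/1000,0])[:2].tolist() for b in cv2.boxPoints(r)])
cv2.imwrite("pics/w4.png",np.hstack([c["frame"][100:380,200:360].repeat(2,0)[:420],cv2.resize(t["frame"][150:290,160:320],(480,420))])[:,:,::-1])
```

```text
43.9583 [-0.12547803 -0.03520917  0.15349311]
((573.149169921875, -190.59242248535156), (39.65301513671875, 104.67837524414062), 79.6769790649414) [[-0.1214, -0.0207], [-0.0167, -0.0196], [-0.0171, 0.0201], [-0.1218, 0.019]]
```

View pics/w4.png

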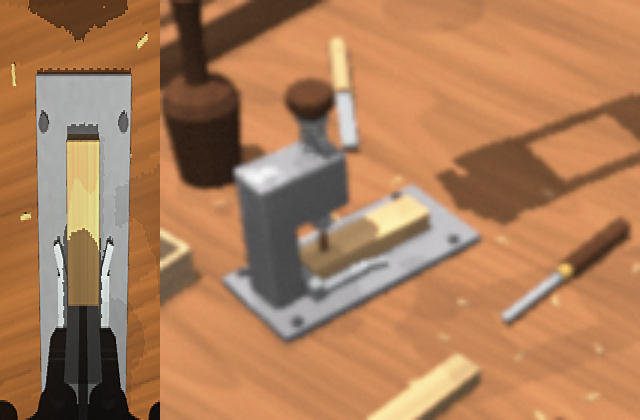

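The plunger is up, the dowel stands lower and the rail is still seated (rear end at -0.1216, as before). The gripper is clear of everything.

```bash
python3 -c "
from workcell import hand_in
print(hand_in())"
```

```text
the job is handed in; nothing more can be done
None
```

The job is handed in, though `hand_in()` returned no verdict: the rail is seated against the fence, the plunger was held on its stop (12.2 mm of travel, about 22 N) for over a second, and it is fully up again with the dowel driven about 5 mm.

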